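# Roll two sensor barrels onto the inspection line

### The arm

A 6-joint arm with a two-finger parallel gripper is mounted at the origin on the work surface. World frame = base frame: x ahead of the robot, y to its left, z up, the work surface at z = 0. Lengths are in m, angles in rad, forces in N, time in s.
With the tool pointing down it reaches from about 0.275 to 1 m from the base axis. Payload 8.4 kg.
Tool frame: the origin (TCP) lies on the centre line of the jaws, within the pads' length; the fingertips stand 17 mm ahead of it and the grasp point (between the pads) lies 2 mm behind it (bot.tcp_to_tips is the y of the fingertips in the tool frame, in m); y points along the fingers, z is the direction in which the jaws open and shut, and the axes are right-handed (so a half turn about y gives the same grasp; the last joint's range is limited). The gripper opens to 85 mm and grips with 20 to 120 N. Pads are 22 mm wide; open, the fingers measure 114 mm over their backs; the gripper's body (76 mm by 85 mm) begins 54 mm behind the grasp point. The pads swing forward as they close: fully open they stand 13 mm farther back than shut.
Start: joints at [-1.2, 0.353, 1.633, -0, 1.155, -0.002], TCP at [0.228, -0.582, 0.248] pointing down, gripper open.
Joint ranges: [-2.63, 2.63], [-0.92, 2.1], [0.06, 2.66], [-1.3, 4.44], [0, 2.69], [-3.02, 3.02]. Speed limits (rad/s): [2.22, 2.22, 2.79, 3.14, 3.14, 3.14].

### API

Orientations are given as a unit quaternion [x, y, z, w].
In Python, from workcell import bot, hand, kinematics, get_obs, vision, hand_in gives the robot as it stands. The module is installed in compiled form; this text tells all that it offers. Calls block until the motion is done:
- bot.reach(position, orientation): joint-space move of the TCP to a pose.
- bot.servo_line(position, ori=None, velocity=0.15): straight line of the TCP; ori=None keeps the orientation; velocity is the mean speed in m/s.
- bot.goto_joints(angles): joint-space move.
- hand.move_gripper(opening, strength=None): finger opening in m; strength is the grip in N (None keeps the last); returns when the fingers have stopped.
- bot.dwell(seconds).
- kinematics.solve_ik(position, orientation): joint angles nearest the present ones, or None.
- get_obs(): the state.
- vision.read_camera(name): name is "side" or "top" or "wrist"; returns a dict with "frame" (420x560x3 uint8, red, green, blue), "intrinsics" (3x3 intrinsics, pixels), "view" (4x4, takes a point from world to camera coordinates). Camera axes: x right, y down, z forward; pixel columns grow to the right and rows downward; lengths in m; the calibration is good to about 2 mm. A picture is of the moment at which its call begins. There is no depth.
A pose or a line that the arm cannot do raises bot.IKError and nothing moves.
- hand_in(): hands the job in, once; it reports no verdict.
The state is a dict: "time_s": time; "joint_pos": joint angles; "joint_vel": joint speeds; "joint_efforts": joint torques, N m; "position": TCP position; "orientation": TCP orientation; "wrist_force": force on the tool from outside, world axes, zero at the start; "ft_torque": the same for the moment, N m; "gripper_width": finger opening in m.
Only numpy, scipy, OpenCV 4.12 (cv2) and the standard library are available. Lean on these libraries where they do the work, as an engineer would, in place of code of your own. Each camera call takes 0.05 s, during which the arm holds its last target. There are 200 camera calls.

### The job

Two aluminium sensor barrels lie on the white inspection plate. Push each one sideways with the fingers so that it rolls over the plate and comes to rest lying along the dark line, centred on it, ready for the inspection camera. Roll them only: do not pick up, lift or slide them, and leave the standing barrel and everything else where it is.

Things in the scene. Friction and masses are not known exactly. Their poses are not given: they have to be found in the camera images.
- plate: fixed white inspection plate, 300 x 360 mm and 8 mm thick, flat on the bench; origin at the centre of its underside, x and y along its 300 mm and 360 mm sides, z up
- line: dark straight line, 6 mm wide and 340 mm long, marked flush on the plate's upper face (no height, no edge to feel); origin at the line's middle on the upper face (8 mm above the bench), y runs along the line, x across it, z up. It is near the plate's middle but not exactly, and a little turned to it
- thick_barrel: smooth aluminium cylinder 44 mm in diameter, 90 mm long, two dark bands, about 0.16 kg, lying on the plate roughly parallel to the line, 60 to 85 mm to one side of it. Origin in the cylinder's middle, 22 mm above the plate; its y axis is the cylinder's axis, about which it turns as it rolls. Slippery (friction about 0.35); rolls freely, and let go at a few cm/s it stops within a few mm
- thin_barrel: smooth aluminium cylinder 32 mm in diameter and 76 mm long with two dark bands, lying on the plate on the other side of the line, beside the other barrel's way (their middles are about 200 mm apart along the line); about 0.08 kg. Origin in the middle of the cylinder, 16 mm above the plate; its own y axis is the cylinder's axis. Which barrel is on the robot's side of the line changes. Rolls in the same way
- standing_barrel: bystander: aluminium cylinder 32 mm in diameter, 60 mm tall, standing on end on the plate between the two barrels' ways, beyond the line; origin at the centre of its foot; loose, leave alone
- clamp_ring: bystander: aluminium ring, 44 mm outside, 14 mm high, lying on the far part of the plate beyond the line; origin at the centre of its underside; loose, leave alone
- connector: bystander: black connector block 24 x 36 mm, 22 mm high, on the near part of the plate; origin at the centre of its underside; loose, leave alone
- screwdriver: bystander: screwdriver lying on the bench left of the plate; loose, leave alone
- board_carrier: bystander: circuit board on a black carrier, 100 x 140 mm, 21 mm high, on the bench right of the plate; origin at the centre of its underside; loose, leave alone
- mouse: bystander: black computer mouse 105 x 62 mm, 32 mm high, on the bench right of the plate; origin at the centre of its underside; loose, leave alone
- spray: bystander: white bottle 54 mm in diameter, 130 mm tall, standing on the bench left of the plate; origin at the centre of its foot; loose, leave alone
Mind the look-alikes: they are no part of the job. Leave any purple or red look-alike of the thick_barrel alone. What is shaped like the thin_barrel but orange is not meant.

How it is judged:
At the end, for the whole second after the job is handed in: both barrels lie still on the plate with their middles within 8 mm of the line's centre (measured across it), parallel to it within 0.14 rad, and over its length (x of thick_barrel in the frame of line between -0.008 and 0.008 m and y of thick_barrel in the frame of line between -0.155 and 0.155 m and z of thick_barrel in the frame of line below 0.026 m and angle between the y axis of each of thick_barrel, thin_barrel and the y axis of line, either way round below 0.14 rad and linear speed of each of thick_barrel, thin_barrel below 0.01 m/s and x of thin_barrel in the frame of line between -0.008 and 0.008 m and y of thin_barrel in the frame of line between -0.155 and 0.155 m and z of thin_barrel in the frame of line below 0.02 m); the robot touches nothing.
It fails at once if a lying barrel was lifted off the plate (its middle rose by more than 8 mm) (z of thick_barrel in the frame of line above 0.03 m or z of thin_barrel in the frame of line above 0.024 m).
It fails at once if a lying barrel was slid or carried along without rolling (hardly turned after travelling as far as should turn it by a quarter turn) ((distance of thick_barrel from where it was at the start of the episode between 0.0308 and 0.0385 m and angle between thick_barrel's own z axis and vertical below 0.8 rad) or (distance of thin_barrel from where it was at the start of the episode between 0.0224 and 0.028 m and angle between thin_barrel's own z axis and vertical below 0.8 rad)).
It fails at once if the standing barrel was moved by more than 15 mm or tipped (distance of standing_barrel from where it was at the start of the episode above 0.015 m or angle between standing_barrel's own z axis and vertical above 0.3 rad).
It fails at once if another loose thing on the plate or bench was moved by more than 15 mm (distance of any of clamp_ring, connector, screwdriver, board_carrier, mouse, spray from where it was at the start of the episode above 0.015 m).
It also fails if it takes over 54 s, if anything falls off the work surface, if the arm or the gripper's body presses on something with over 40 N, if the wrist force passes 120 N, or if a joint passes its speed limit or range.

## Working session

There is one attempt and no reset: what is moved stays moved. The work goes in short steps, each a Python script; the robot and the scene stay as the last script left them, time stands still between calls to the robot, and variables do not carry over. Pictures are saved under pics/ and viewed, about 8 in all and at most 12, crops included, and the job is handed in when it is done.

```bash
mkdir -p pics; python3 - <<'E'
from workcell import bot, hand, kinematics, get_obs, vision
import cv2,numpy as np,pickle
o=get_obs();print(o)
d={}
for n in("top","side"):
    c=vision.read_camera(n);d[n]=c
    cv2.imwrite(f"pics/{n}0.png",c["frame"][:,:,::-1]);print(n,c["intrinsics"],c["view"])
pickle.dump(d,open("c0.pkl","wb"))
E
```

```text
{'time_s': 0.0, 'joint_pos': array([-1.20040275e+00,  3.53637130e-01,  1.63415518e+00, -1.43203243e-05,
        1.15518294e+00, -2.45230872e-03]), 'joint_vel': array([-0.0022228 ,  0.00021208, -0.00053796, -0.00119133,  0.0009962 ,
        0.00200776]), 'joint_efforts': array([-4.27034916e-03, -6.05272937e+01, -3.42065978e+01, -2.47791841e-04,
        9.49615322e-03, -2.98455336e-05]), 'position': array([ 0.22746658, -0.5816449 ,  0.24755954]), 'orientation': array([-0.13115467,  0.69533428, -0.69437483,  0.13096672]), 'wrist_force': array([0.23864937, 0.15861696, 0.98889311]), 'ft_torque': array([ 0.00250062, -0.0560951 ,  0.00698628]), 'gripper_width': 0.0852772569591326}
top [[417.60265814   0.         274.54308512]
 [  0.         417.60265814 213.22770915]
 [  0.           0.           1.        ]] [[ 0.01255671 -0.99974792  0.01861244 -0.02773734]
 [-0.99876541 -0.01343472 -0.0478243   0.49589081]
 [ 0.0480623  -0.01798894 -0.99868234  1.08482154]
 [ 0.          0.          0.          1.        ]]
side [[396.82997827   0.         281.09513586]
 [  0.         396.82997827 203.29997767]
 [  0.           0.           1.        ]] [[-0.98508237 -0.17203957  0.00388736  0.49426767]
 [-0.0926414   0.51114823 -0.85448526  0.10086122]
 [ 0.14501826 -0.8420985  -0.51946109  0.85670639]
 [ 0.          0.          0.          1.        ]]
```

View pics/top0.png

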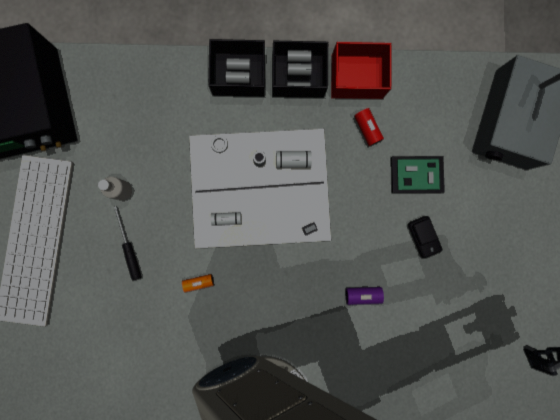

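View pics/side0.png

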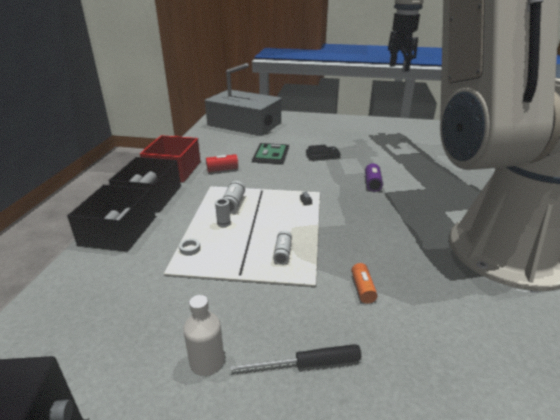

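The top view shows the plate at about (190–330, 130–247) with the line at y≈187. A banded barrel lies on the far side at (293,160) and a smaller one on the near side at (226,219). The standing barrel is at (260,158), the ring at (220,145) and the connector at (310,229). The look-alikes are orange (198,283), purple (365,296) and red (369,127), all off the plate, plus grey ones in the bins. The two aluminium banded barrels on the plate fit the description, so I'll confirm them in an enlarged crop.

```bash
cat > h.py <<'E'
import numpy as np,cv2
def ray(c,uv,z):
    K=c["intrinsics"];V=c["view"];R=V[:3,:3];t=V[:3,3]
    o=-R.T@t; d=R.T@np.linalg.inv(K)@np.array([uv[0],uv[1],1.]); s=(z-o[2])/d[2]; return o+s*d
def proj(c,p):
    q=c["intrinsics"]@(c["view"][:3,:3]@np.asarray(p)+c["view"][:3,3]); return q[:2]/q[2]
E
python3 - <<'E'
import pickle,cv2,numpy as np
from h import *
from workcell import bot
d=pickle.load(open("c0.pkl","rb"));c=d["top"];f=c["frame"]
cv2.imwrite("pics/crop1.png",cv2.resize(f[125:252,185:335,::-1],None,fx=5,fy=4.7,interpolation=cv2.INTER_CUBIC)[:600])
print(bot.tcp_to_tips)
g=cv2.cvtColor(f,cv2.COLOR_RGB2GRAY)
m=np.zeros_like(g);m[130:248,190:330]=(g[130:248,190:330]<110)
n,l,s,ce=cv2.connectedComponentsWithStats(m)
for i in range(1,n):
    if s[i,4]>8: print(s[i],ce[i].round(1),ray(c,ce[i],.008).round(4))
for nm,uv,z in(("plateTL",(190,135),.008),("TR",(326,129),.008),("BR",(329,242),.008),("BL",(194,248),.008)):print(nm,ray(c,uv,z).round(4))
E
```

```text
0.017
[190 130  85   6 248] [221.3 131.3] [0.7123 0.1227 0.008 ]
[324 130   6  84 263] [327.6 160. ] [ 0.6401 -0.1606  0.008 ]
[213 138  12   7  26] [217.8 139.9] [0.689  0.1316 0.008 ]
[213 141  15  13  32] [221.9 149.2] [0.6644 0.1203 0.008 ]
[276 151  35  19 328] [292.7 161.7] [ 0.6339 -0.0679  0.008 ]
[255 153   9   9  66] [258.7 156.8] [0.6455 0.0224 0.008 ]
[253 158  13  10  64] [259.6 163.6] [0.6275 0.0198 0.008 ]
[190 163   5  85 218] [191.1 216.1] [0.486  0.1978 0.008 ]
[195 181 129  12 366] [259.2 186.8] [0.5657 0.0201 0.008 ]
[211 212  31  14 207] [226.7 218.7] [0.4803 0.1042 0.008 ]
[302 222  16  14 142] [309.3 228.6] [ 0.457  -0.1136  0.008 ]
[214 241 116   7 446] [287.4 245.1] [ 0.4129 -0.0562  0.008 ]
plateTL [0.701  0.2053 0.008 ]
TR [ 0.7233 -0.1559  0.008 ]
BR [ 0.4225 -0.1658  0.008 ]
BL [0.4025 0.1883 0.008 ]
```

View pics/crop1.png

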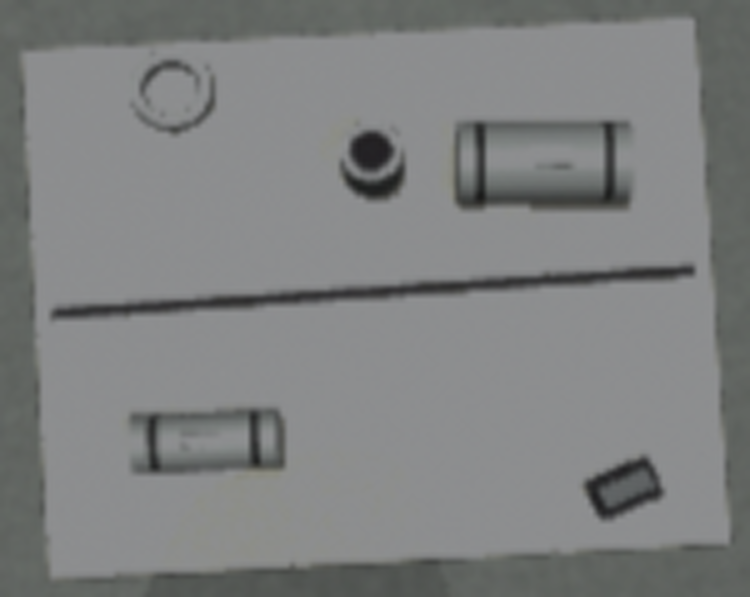

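The crop confirms it. The thick banded barrel is at crop (544,165), the thin one at (207,440), and the line runs from (52,314) to (693,270). Next I'll measure these and hover for a wrist view.

```bash
cat >> h.py <<'E'
from scipy.spatial.transform import Rotation as Ro
def ori(a):  # tool down, jaws opening along direction angle a (world, from +y, ccw)
    z=np.array([-np.sin(a),np.cos(a),0]);y=np.array([0,0,-1.]);return Ro.from_matrix(np.c_[np.cross(y,z),y,z]).as_quat()
E
python3 - <<'E'
import pickle,json
from h import *
from workcell import bot,hand,kinematics,get_obs,vision
d=pickle.load(open("c0.pkl","rb"));c=d["top"];f=c["frame"]
g=cv2.cvtColor(f,cv2.COLOR_RGB2GRAY)
ys,xs=np.nonzero(g[178:196,195:325]<110);vx,vy,x0,y0=cv2.fitLine(np.c_[xs+195,ys+178].astype(np.float32),cv2.DIST_HUBER,0,.01,.01).ravel()
p1,p2=[ray(c,(u,y0+(u-x0)*vy/vx),.008) for u in(195.,323.5)]
dl=p1-p2;a=np.arctan2(-dl[0],dl[1]);mid=(p1+p2)/2
print("line",p1,p2,np.linalg.norm(dl),"ang",a,mid)
n=np.array([np.cos(a),np.sin(a)])
def cr(x,y):return((x+.5)/5-.5+185,(y+.5)/4.7-.5+125)
for nm,L,z,D,H in(("thick",[(456,165),(632,165),(544,122),(544,208)],.030,.044,.09),("thin",[(130,442),(284,439),(207,408),(207,472)],.024,.032,.076)):
    P=[ray(c,cr(*q),z)[:2] for q in L];ce=np.mean(P,0)
    print(nm,ce,"len",np.linalg.norm(P[0]-P[1]),"dia",np.linalg.norm(P[2]-P[3]),"ang",np.arctan2(-(P[0]-P[1])[0],(P[0]-P[1])[1]),"off",n@(ce-mid[:2]))
print("wz now",Ro.from_quat(get_obs()["orientation"]).as_matrix().round(2).tolist())
T=[.66,-.07,.26]
for k in(a,a+np.pi):
    print(k,kinematics.solve_ik(T,ori(k)),kinematics.solve_ik([.45,.1,.2],ori(k)))
E
```

```text
line [0.55105996 0.1888864  0.008     ] [ 0.58046455 -0.1501654   0.008     ] 0.34032448365611334 ang 0.08650948594971332 [0.56576225 0.0193605  0.008     ]
thick [ 0.63542016 -0.06830244] len 0.09168668945226698 dia 0.04796161287367538 ang 0.015855881889275877 off 0.061823189309749435
thin [0.48085677 0.10454315] len 0.0796583521901888 dia 0.03530499006436418 ang 0.033998709983617446 off -0.07722804718685952
wz now [[-0.93, -0.0, 0.36], [-0.36, 0.0, -0.93], [-0.0, -1.0, -0.0]]
0.08650948594971332 [-1.07925635e-01  4.02911419e-01  1.53248157e+00 -4.44089210e-16
  1.20619966e+00 -1.76523145e+00] [ 2.15414983e-01  1.55432024e-01  2.02115737e+00 -4.44089210e-16
  9.65003258e-01 -1.44189083e+00]
3.2281021395395064 [-1.07925635e-01  4.02911419e-01  1.53248157e+00 -4.44089210e-16
  1.20619966e+00  1.37636121e+00] [ 2.15414983e-01  1.55432024e-01  2.02115737e+00 -4.44089210e-16
  9.65003258e-01  1.69970182e+00]
```

```bash
python3 - <<'E'
import pickle
from h import *
from workcell import bot,hand,kinematics,get_obs,vision
hand.move_gripper(.045)
bot.reach([.69,-.07,.26],ori(np.pi+.05))
c=vision.read_camera("wrist");pickle.dump(c,open("w1.pkl","wb"))
cv2.imwrite("pics/w1.png",c["frame"][:,:,::-1])
o=get_obs();print(o["time_s"],o["position"],o["gripper_width"],c["view"],c["intrinsics"])
E
```

```text
3.075 [ 0.6898386  -0.07096353  0.26003245] 0.045204643590943255 [[ 4.81245621e-02 -9.98841285e-01 -3.38495088e-04 -1.02867180e-01]
 [-9.44721533e-01 -4.56270827e-02  3.24683528e-01  6.02925347e-01]
 [-3.24322757e-01 -1.53054690e-02 -9.45822654e-01  6.14874957e-01]
 [ 0.00000000e+00  0.00000000e+00  0.00000000e+00  1.00000000e+00]] [[323.29029806   0.         281.67447573]
 [  0.         323.29029806 207.69029189]
 [  0.           0.           1.        ]]
```

View pics/w1.png

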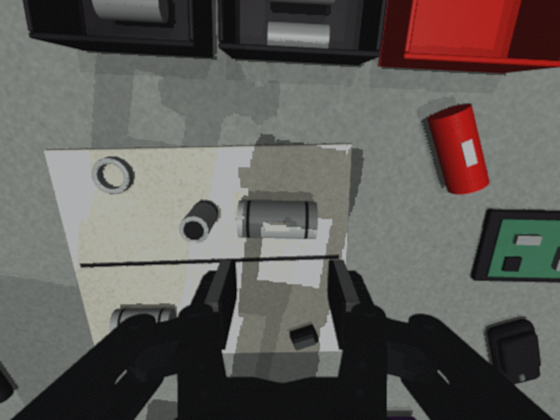

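The wrist view shows the thick barrel at (237–318, 198–241), the line from (80,265) to (340,256), the standing barrel's foot near (205,215) and the way clear. I'll cross-check against the top estimate and then push to about 6 mm short of the line.

```bash
python3 - <<'E'
import pickle
from h import *
c=pickle.load(open("w1.pkl","rb"))
p=ray(c,(80,265),.008);q=ray(c,(340,256.5),.008);d=p-q;a=np.arctan2(-d[0],d[1]);print(p,q,np.linalg.norm(d),a)
n=np.array([np.cos(a),np.sin(a)])
L=ray(c,(237.5,219),.030);R=ray(c,(318,219.5),.030);e=L-R
print(L,R,np.linalg.norm(e),np.arctan2(-e[0],e[1]),"off",n@((L+R)/2-(p+q)/2)[:2])
print("dia",ray(c,(278,199),.03)-ray(c,(278,240),.03))
E
```

```text
[0.55199122 0.18927872 0.008     ] [ 0.58093594 -0.15107909  0.008     ] 0.3415863503669146 0.08483792100605822
[ 0.63539637 -0.02029861  0.03      ] [ 0.63934229 -0.11504211  0.03      ] 0.09482562952634462 0.04162443653848357 off 0.0632981567864113
dia [0.05169949 0.0022997  0.        ]
```

```bash
cat >> h.py <<'E'
M=np.array([.566,.0193]);A=.0857
N=np.array([np.cos(A),np.sin(A)]);T=np.array([-np.sin(A),np.cos(A)])
def W(x,y,z): return [*(M+N*x+T*y),z]
def loc(p): q=np.asarray(p)[:2]-M; return np.array([N@q,T@q])
E
python3 - <<'E'
import pickle
from h import *
from workcell import bot,hand,kinematics,get_obs,vision
b=loc([.6364,-.068]);print(b)
o1=ori(.045);o2=ori(A)
bot.reach(W(b[0]+.050,b[1],.15),o1)
bot.servo_line(W(b[0]+.050,b[1],.035),o1,.12)
f0=get_obs()["wrist_force"];print(get_obs()["position"],f0)
bot.servo_line(W(.041,b[1],.035),o2,.04)
o=get_obs();print(o["time_s"],o["wrist_force"]-f0,loc(o["position"]))
bot.dwell(.3)
c=vision.read_camera("wrist");pickle.dump(c,open("w2.pkl","wb"))
cv2.imwrite("pics/w2.png",c["frame"][:,:,::-1])
E
```

```text
[ 0.06266918 -0.09300551]
[ 0.68686595 -0.06377154  0.03584386] [0.2901385  0.52370868 1.12824157]
8.7667 [-1.19100558 -0.53489285 -1.48636206] [ 0.04119446 -0.09300401]
```

View pics/w2.png

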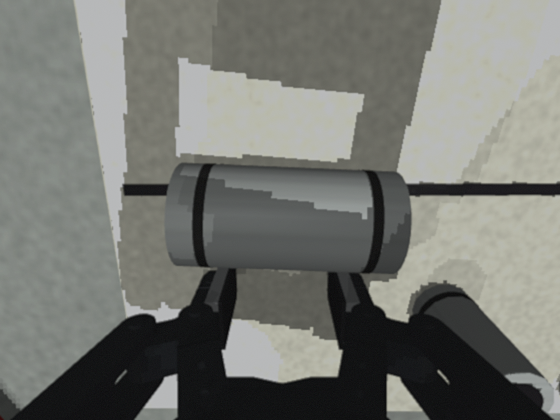

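The thick barrel spans about (166–411, 163–273), nearly parallel to the line at v=189, with both fingertips behind it.

```bash
cat >> h.py <<'E'
def axis(c,u,v1,v2,z): # bisector of the tangent rays -> axis point
    K=np.linalg.inv(c["intrinsics"]);d=[K@[u,v,1.] for v in(v1,v2)];d=sum(x/np.linalg.norm(x) for x in d);return ray(c,d[:2]/d[2]*[c["intrinsics"][0,0]]*1+c["intrinsics"][:2,2],z)
E
python3 - <<'E'
import pickle
from h import *
c=pickle.load(open("w2.pkl","rb"))
p=[axis(c,u,a,b,.03) for u,a,b in((188,163.5,265),(288,166.5,270),(390,170.5,274))]
l=[ray(c,(u,189),.008) for u in(130,550)]
print([loc(x) for x in p],[loc(x) for x in l])
e=p[2]-p[0];print("ang",np.arctan2(-e[0],e[1]),"dia",np.linalg.norm(ray(c,(288,166.5),.03)-ray(c,(288,270),.03)))
E
```

```text
[array([ 0.00568781, -0.13236454]), array([ 0.0075238 , -0.08931019]), array([ 0.00940195, -0.04500817])] [array([ 0.00060392, -0.16629796]), array([0.00082998, 0.03946683])]
ang 0.043208427767507634 dia 0.0480049248481726
```

```bash
python3 - <<'E'
import pickle
from h import *
from workcell import bot,hand,kinematics,get_obs,vision
p=loc(get_obs()["position"])
bot.servo_line(W(.0348,p[1],.035),None,.015)
bot.dwell(.2)
bot.servo_line(W(.060,p[1],.035),None,.06)
bot.dwell(.2)
c=vision.read_camera("wrist");pickle.dump(c,open("w3.pkl","wb"))
cv2.imwrite("pics/w3.png",c["frame"][:,:,::-1]);print(get_obs()["time_s"])
E
```

```text
10.7
```

View pics/w3.png

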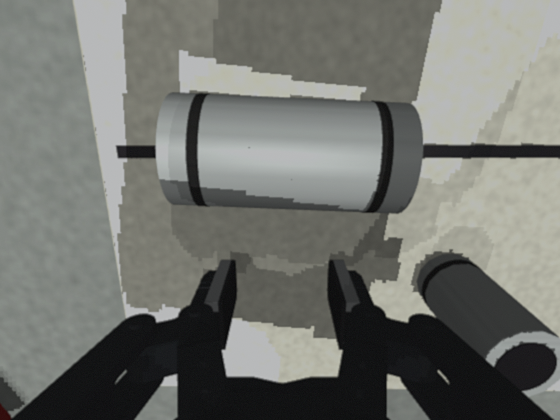

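The thick barrel is now at about (156–424, 93–214), across the line at v≈151, and free of the fingers. I'll check its offset, then go to the thin barrel.

```bash
python3 - <<'E'
import pickle
from h import *
from workcell import bot,hand,kinematics,get_obs,vision
c=pickle.load(open("w3.pkl","rb"))
p=[axis(c,u,a,b,.03) for u,a,b in((185,93,204.5),(290,97,210),(395,102,213.5))]
l=[ray(c,(u,151.5),.008) for u in(130,550)]
print([loc(x) for x in p],[loc(x) for x in l])
e=p[2]-p[0];print("ang",np.arctan2(-e[0],e[1]))
# thin barrel: camera on +x side
b=loc([.4809,.1045]);print(b)
p=loc(get_obs()["position"])
bot.servo_line(W(.075,p[1],.17),None,.2)
o1=ori(np.pi+.045)
bot.reach(W(b[0]-.025,b[1],.24),o1)
bot.servo_line(W(b[0]-.060,b[1],.13),o1,.2)
c=vision.read_camera("wrist");pickle.dump(c,open("w4.pkl","wb"))
cv2.imwrite("pics/w4.png",c["frame"][:,:,::-1]);print(get_obs()["time_s"])
E
```

```text
[array([-0.00310498, -0.13092624]), array([-0.00112531, -0.08861242]), array([ 0.00052976, -0.04591064])] [array([ 0.00085904, -0.16343559]), array([0.00107764, 0.03455983])]
ang 0.04297214393518902
[-0.07749498  0.09217146]
15.2417
```

View pics/w4.png

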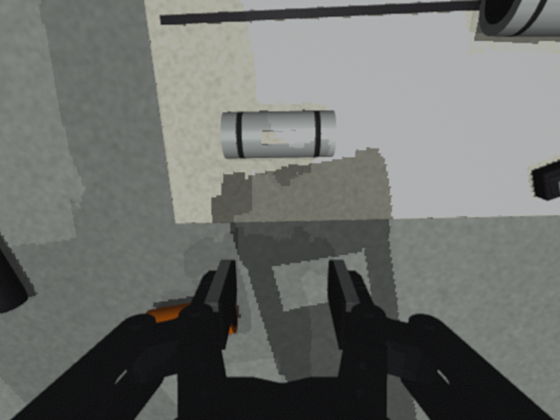

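The thin barrel is at (221–335, 110–158) and the line runs from (165,20) to (480,5). The orange look-alike sits off-plate at (180,315), clear of the way. I measured the thick barrel about 2 mm past the line centre and 0.043 rad off, which is within limits, so I'm leaving it.

```bash
python3 - <<'E'
import pickle
from h import *
from workcell import bot,hand,kinematics,get_obs,vision
c=pickle.load(open("w4.pkl","rb"))
p=[axis(c,u,a,b,.024) for u,a,b in((232,112,158.5),(326,110,156.5))]
b=loc((p[0]+p[1])/2);e=p[0]-p[1];ab=np.arctan2(-e[0],e[1])
print([loc(x) for x in p],"ang",ab,b,[loc(ray(c,q,.008)) for q in((165,20),(480,5.5))])
assert abs(b[0]+.0775)<.006 and abs(b[1]-.092)<.008
o1=ori(np.pi+.05)
x0=min(b[0]-.016-.011-.015,-.118)
bot.servo_line(W(x0,b[1],.13),o1,.15)
bot.servo_line(W(x0,b[1],.029),o1,.12)
f0=get_obs()["wrist_force"]
bot.servo_line(W(-.033,b[1],.029),ori(np.pi+A),.04)
o=get_obs();print(o["time_s"],o["wrist_force"]-f0,loc(o["position"]))
bot.dwell(.3)
c=vision.read_camera("wrist");pickle.dump(c,open("w5.pkl","wb"))
cv2.imwrite("pics/w5.png",c["frame"][:,:,::-1])
E
```

```text
[array([-0.07668131,  0.12607244]), array([-0.0780585 ,  0.05974813])] ang 0.06493845850640018 [-0.0773699   0.09291028] [array([0.00026969, 0.16693498]), array([-2.34504626e-05, -4.50108208e-02])]
18.8167 [-0.13275133 -0.59632602  0.94484955] [-0.03314899  0.09290408]
```

View pics/w5.png

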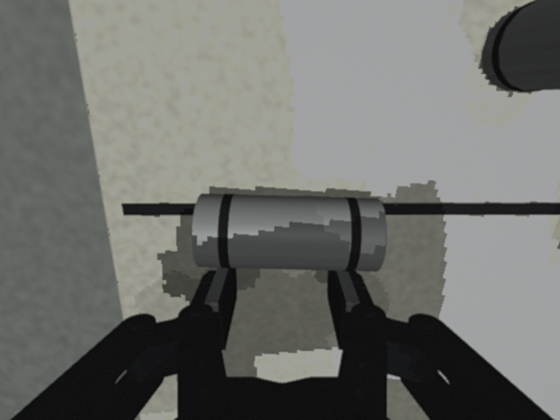

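The thin barrel is at (192–385, 194–270) and the line at v≈209. I'll compute the remaining offset, push it that far, and check again.

```bash
python3 - <<'E'
import pickle
from h import *
from workcell import bot,hand,kinematics,get_obs,vision
c=pickle.load(open("w5.pkl","rb"))
p=[axis(c,u,a,b,.024) for u,a,b in((215,194.5,269.5),(362,196.5,270.5))]
l=loc((ray(c,(140,209),.008)+ray(c,(540,209),.008))/2)[0]
b=loc((p[0]+p[1])/2);e=p[0]-p[1];rem=l-b[0]
print(b,l,"rem",rem,"ang",np.arctan2(-e[0],e[1]))
assert 0<rem<.012
q=loc(get_obs()["position"])
bot.servo_line(W(q[0]+rem-.0008,q[1],.029),None,.015)
bot.dwell(.2)
bot.servo_line(W(q[0]-.02,q[1],.029),None,.06)
bot.dwell(.2)
c=vision.read_camera("wrist");pickle.dump(c,open("w6.pkl","wb"))
cv2.imwrite("pics/w6.png",c["frame"][:,:,::-1])
bot.servo_line(W(q[0]-.05,q[1],.16),None,.2)
bot.reach([.30,.28,.30],ori(np.pi+A))
bot.dwell(.3)
c=vision.read_camera("top");pickle.dump(c,open("t6.pkl","wb"));print(get_obs()["time_s"])
f=c["frame"]
a=cv2.resize(f[125:252,185:335,::-1],None,fx=4,fy=4,interpolation=cv2.INTER_CUBIC)
cv2.imwrite("pics/t6.png",a)
E
```

```text
[-0.00510092  0.09094769] 0.00021572338660241726 rem 0.005316647946925384 ang 0.07394369808229788
22.9
```

View pics/w6.png

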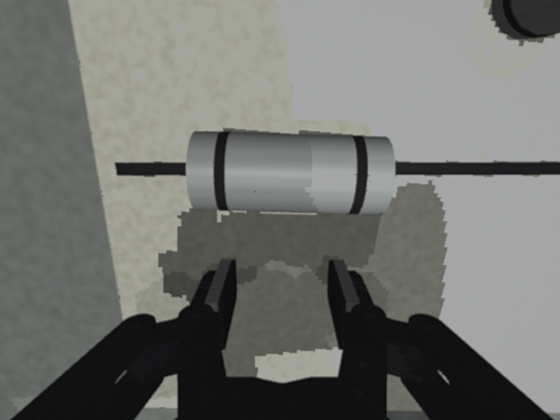

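View pics/t6.png

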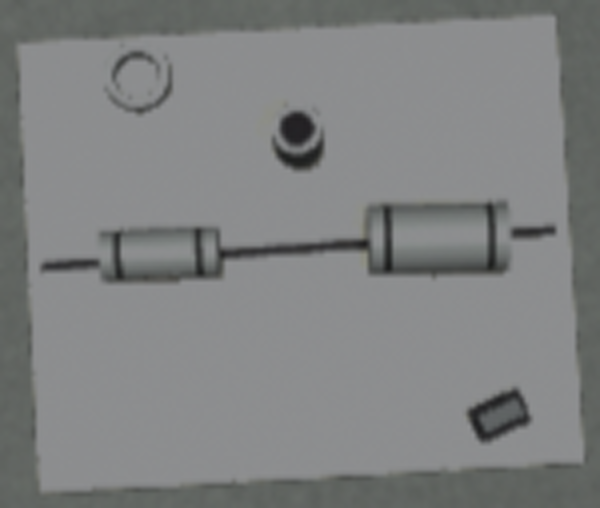

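In the top view, both barrels lie across the line: thin at crop (100–222, 229–280), thick at (368–510, 203–273). The ring, standing barrel and connector look unmoved. Here is a numeric check from both views.

```bash
python3 - <<'E'
import pickle
from h import *
c=pickle.load(open("w6.pkl","rb"))
p=[axis(c,u,a,b,.024) for u,a,b in((210,131.5,211.5),(372,135,213.5))]
l=loc((ray(c,(130,169),.008)+ray(c,(540,169),.008))/2)[0]
e=p[0]-p[1];print("wrist thin",loc((p[0]+p[1])/2)-[l,0],np.arctan2(-e[0],e[1])-A)
c=pickle.load(open("t6.pkl","rb"))
cr=lambda x,y:((x+.5)/4-.5+185,(y+.5)/4-.5+125)
L=[loc(ray(c,cr(*q),.008)) for q in((42,267),(555,230))];print("line",L)
for nm,z,a,b in(("thin",.024,(100,256.5),(222,252.5)),("thick",.03,(368,239.5),(510,237))):
    P=[loc(ray(c,cr(*q),z)) for q in(a,b)];e=P[0]-P[1];print("top",nm,(P[0]+P[1])/2,"rel ang",np.arctan2(-e[0],e[1]))
g0,g1=[pickle.load(open(n,"rb")) for n in("c0.pkl","t6.pkl")]
d=cv2.absdiff(g0["top"]["frame"],g1["frame"]).max(2)[:,:]
for nm,(u,v,w) in dict(stand=(260,158,9),ring=(220,145,10),conn=(310,229,10),spray=(111,187,14),screw=(128,245,20),mouse=(425,237,18),board=(417,174,25)).items():print(nm,(d[v-w:v+w,u-w:u+w]>40).sum())
E
```

```text
wrist thin [0.0016174 0.0900683] -0.017722766004464388
line [array([-0.00024398,  0.16990597]), array([ 0.00018836, -0.16977055])]
top thin [0.00060501 0.08983945] rel ang -0.03815237398254722
top thick [-0.00231587 -0.09095574] rel ang -0.05328525017278409
stand 0
ring 0
conn 0
spray 0
screw 0
mouse 0
board 0
```

All the checks agree and sit well inside the limits, so I'm handing in.

```bash
python3 -c "
from workcell import hand_in,get_obs
hand_in();print(get_obs()['time_s'])"
```

```text
the job is handed in; nothing more can be done
the job is handed in; nothing more can be done
```

I rolled both barrels onto the line with slow two-finger pushes, each in two stages with a wrist-camera check in between. I then moved the arm clear and handed the job in at about 23 s of the 54 s allowed; it reports no verdict.

| Last check | Offset from line (limit 8 mm) | Angle to line (limit 0.14 rad) |
|---|---|---|
| Thick barrel | about −2.2 mm (wrist −2.1, top −2.3) | 0.04–0.05 rad |
| Thin barrel | +0.6 mm (top) to +1.6 mm (wrist) | 0.02–0.04 rad |

- **Position along the line:** both middles are about 90 mm from the line's centre, one on each side (limit 155 mm).
- **Other objects:** the top-camera images before and after showed no change at the standing barrel or any of the other listed objects. I did not compare the coloured look-alikes numerically.
- **Disagreements:** the two cameras differed by no more than about 1 mm and 0.02 rad. No check failed.
- **Not measured:** I did not measure the barrels' turning or height directly.

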